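# Pin the label dispenser's sprung tension wheel in its loading position

### The arm

A 6-joint arm with a two-finger parallel gripper is mounted at the origin on a cart in front of the work surface, level with it; the furniture and walls round the work are solid. World frame = base frame: x ahead of the robot, y to its left, z up, the work surface at z = 0. Lengths are in m, angles in degrees, forces in N, time in s.
With the tool pointing down it reaches from about 0.275 to 0.85 m from the base axis. Payload 5.2 kg.
Tool frame: the origin (TCP) lies where the fingers leave the gripper's body, on its centre line; the fingertips stand 73 mm ahead of it and the grasp point (between the pads) lies 54 mm ahead of it; z points along the fingers, y is the line along which they close (so a half turn about z gives the same grasp; the last joint's range is limited). The gripper opens to 85 mm and grips with 20 to 120 N. Pads are 22 mm wide; open, the fingers measure 114 mm over their backs; the gripper's body (76 mm by 85 mm) begins 54 mm behind the grasp point. The pads swing forward as they close: fully open they stand 13 mm farther back than shut.
Start: joints at [56.104, 14.817, 87.949, -0, 77.235, -11.62], TCP at [0.208, 0.509, 0.304] pointing down, gripper open.
Joint ranges: [-179.93, 179.93], [-52.35, 119.4], [10.71, 147.94], [-69.91, 249.91], [12.55, 155.21], [-178.61, 178.61]. Speed limits (degrees/s): [147.25, 147.25, 180, 180, 180, 180].

### API

Orientations are given as a 3x3 rotation matrix whose columns are the frame's x, y, z axes.
In Python, from workcell import monitor, imaging, job_done gives the robot as it stands.
- The arm moves only by the tool arm_command, never from a script. Its argument "commands" is a list of rows, each a list of 5 numbers: the shift along the world's x, y, z in m, then the turn about the world's z in units of 6 degrees (1.0 is 6 degrees), then the closure, from 0 (fully open) to 1 (shut). A call has 1 to 12 rows; each row shifts and turns the commanded pose from where the row before left it; what a row does not reach is not made up. A row lasts 1/10 s, in which the tool goes at most 50 mm and 8.59 degrees, less where a joint would pass 70% of its speed; a pose out of reach is approached as far as the arm can. A call with a gripper value outside its range is refused whole. The fingers move at their own pace and stop on an object; the grip force is fixed at half the most. Time passes only in rows, so rows that do not move let the fingers close. It gives the time, the measured TCP pose, the force, the opening and the grip force at its end, in the units of the state.
- monitor.state(): the state, without advancing time (a new reading comes with each control period).
- imaging.get_image(name): name is "scene" or "side" or "wrist"; returns a dict with "img" (480x640x3 uint8, red, green, blue), "fx", "fy", "cx", "cy" (pixels), "R" (3x3) and "t" (3): a world point X has camera coordinates R X + t; the wrist camera has in their place "mount" (4x4, takes a point from camera to tool coordinates, whose origin is the TCP and whose axes are the flange's). Camera axes: x right, y down, z forward; pixel columns grow to the right and rows downward; lengths in m; the calibration is good to about 2 mm. A picture is of the moment at which its call begins: read the wrist's pose just before it. There is no depth.
- job_done(): hands the job in; it is judged then, once.
The state is a dict: "time_s": time; "joint_positions": joint angles; "joint_velocities": joint speeds; "joint_efforts": joint torques, N m; "tcp_pos": TCP position; "tcp_rot": TCP orientation; "wrist_force": force on the tool from outside, world axes, zero at the start; "moment": the same for the moment, N m; "grip_width": opening from 0.0 (shut) to 1.0 (fully open); "grasp_force": force on a finger pad.
Only numpy, scipy, OpenCV 4.12 (cv2) and the standard library are available. Lean on these libraries where they do the work, as an engineer would, in place of code of your own. Each camera call takes 0.05 s, during which the arm holds its last target. There are 200 camera calls.

### The job

Take the red-headed locking pin out of its stand, put it through the hole in the blue tension wheel of the label dispenser, and with it turn the wheel clockwise against its spring, feeling gently for the hidden catch slot underneath, until the pin drops in. Press the pin fully home, with its collar down on the wheel, let go so that the pin alone holds the wheel, and leave the other things on the counter where they are.

Things in the scene. Friction and masses are not known exactly. Their poses are not given: they have to be found in the camera images.
- dispenser: label dispenser's tension unit, screwed down: white round foot 180 mm across, 6 mm thick, with a white round drum wall (radius 81 mm, 22 mm high). Origin on the wheel's axis at the underside of the foot, z up.
- catch_plate (a point): point on the wheel's axis at the top of a flat steel catch plate hidden under the wheel, 22 mm above the dispenser's underside. The plate has one radial slot, 14.5 mm along the turn x 16.5 mm radially, 16 mm deep, centred 44 mm from the axis. Its bearing differs from case to case: the pin meets it at a wheel turn between 0.55 and 0.97 rad; elsewhere the tip rides on the plate
- wheel (a joint): blue wheel, radius 72 mm, on the upright axis at the dispenser's origin, underside at z = 24 mm, top at 34 mm (web with the pin hole 33 mm, steel hub cap of 20 mm radius up to 42 mm). Value: turn in rad, 0 at rest against its stop, growing clockwise seen from above, up to 1.3. A spring always drives it back to 0: 0.06 N m at rest, plus 0.2 N m per rad (about 5 N at the pin hole at the catch)
- wheel_hole (a point): centre of the wheel's pin hole at the web's top (33 mm above the dispenser's underside): through hole 14 mm across, 44 mm from the axis, ringed in yellow; moves with the wheel
- lock_pin: loose locking pin, upright, 30 to 90 g. Origin at the tip (lower end), z up towards its head. Steel shank 12 mm across, 26 mm long with a tapered tip; steel collar 26 mm across from 26 to 30 mm; red square head 16 x 16 mm, from 30 to 66 mm above the tip, sides along the pin's x and y
- pin_stand: fixed aluminium block 46 x 46 x 34 mm, origin at the centre of its underside; the pin stands in its central hole (14.5 mm across), collar on the block's top, tip 8 mm above the counter
- label_roll: loose roll of white labels lying flat, 60 mm across, 32 mm high; origin under its centre; to be left alone
- olive_dish: loose small dish of olives, 69 mm across, 34 mm high; origin under its centre; to be left alone
- pick_cup: loose grey cup of tasting picks, 65 mm across, 70 mm high; origin under its centre; to be left alone
- jar: loose spread jar with a dark red lid, 75 mm across, 62 mm high; origin under its centre; to be left alone
Things that resemble listed ones, but are neither listed nor needed, are in the scene too. Leave any turquoise look-alike of the pin_stand alone.

How it is judged:
By the outcome, as a careful person would: the job done as asked, in the order asked, and still so for the second after the job is handed in, with the robot touching nothing.
It also fails if it takes over 58 s, if anything falls off the work surface, if the arm or the gripper's body presses on something with over 40 N, if the wrist force passes 120 N, or if a joint passes its speed limit or range.

## Working session

There is one attempt and no reset: what is moved stays moved. The work goes in short steps, Python scripts to look and compute and a tool call to move; the robot and the scene stay as the last step left them, time stands still between calls to the robot, and variables do not carry over. Pictures are saved under pics/ and viewed, at most 12 in all, crops included, and the job is handed in when it is done.

Besides the shell and the picture viewer there is one more tool, called after "Call:" as a command line: name --pt "numbers of a row" for each row, then --argument value for the rest. arm_command: Moves the arm, as the interface text tells. Its arguments: {"type":"object","properties":{"commands":{"type":"array","items":{"type":"array","items":{"type":"number"}}}},"required":["commands"]}

```bash
mkdir -p pics; cat > h.py <<'E'
import numpy as np, cv2
from workcell import monitor, imaging, job_done
def grab(n):
    s=monitor.state(); d=imaging.get_image(n); d["img"]=np.array(d["img"])
    if n=="wrist":
        M=np.array(d["mount"]); Rt=np.array(s["tcp_rot"]); p=np.array(s["tcp_pos"])
        Rc=Rt@M[:3,:3]; c=Rt@M[:3,3]+p
    else:
        Rc=np.array(d["R"]).T; c=-Rc@np.array(d["t"])
    d["Rc"]=Rc; d["c"]=c; return d
def ray(d,u,v): return d["Rc"]@np.array([(u-d["cx"])/d["fx"],(v-d["cy"])/d["fy"],1.])
def onz(d,u,v,z):
    r=ray(d,u,v); return d["c"]+r*(z-d["c"][2])/r[2]
def proj(d,X):
    q=d["Rc"].T@(np.array(X)-d["c"]); return np.array([d["fx"]*q[0]/q[2]+d["cx"],d["fy"]*q[1]/q[2]+d["cy"]])
def save(n,img): cv2.imwrite("pics/"+n,cv2.cvtColor(img,cv2.COLOR_RGB2BGR))
def blobs(d,lo,hi,amin=40):
    hsv=cv2.cvtColor(d["img"],cv2.COLOR_RGB2HSV); m=cv2.inRange(hsv,np.array(lo),np.array(hi))
    n,l,st,c=cv2.connectedComponentsWithStats(m)
    return [(c[i].round(1).tolist(),st[i].tolist()) for i in range(1,n) if st[i][4]>=amin],l
E
python3 - <<'E'
from h import *
a=grab("scene");b=grab("side");w=grab("wrist")
for n,d in (("scene",a),("side",b),("wrist",w)):
    save(n+"0.png",d["img"]); print(n,d["c"].round(3),d["Rc"].round(2).tolist(),d["fx"])
print(monitor.state())
E
```

```text
scene [0.668 1.044 1.093] [[-0.99, 0.11, -0.08], [0.13, 0.85, -0.5], [0.01, -0.51, -0.86]] 591.0038246854357
side [ 0.388 -0.32   0.472] [[0.97, -0.13, 0.22], [-0.25, -0.45, 0.86], [-0.02, -0.88, -0.47]] 504.1752312878411
wrist [0.133 0.538 0.373] [[0.38, 0.88, 0.29], [0.93, -0.36, -0.12], [-0.0, 0.32, -0.95]] 330.4605066670943
{'time_s': 0.15, 'joint_positions': array([ 5.61043810e+01,  1.48497959e+01,  8.79952071e+01, -2.61228090e-04,
        7.72355830e+01, -1.16214963e+01]), 'joint_velocities': array([ 0.08263572, -0.19503224, -0.2169536 ,  0.09706587, -0.03141387,
        0.02610971]), 'joint_efforts': array([ 6.97067771e-04, -4.46386743e+01, -2.90820336e+01, -4.51052856e-04,
        8.27991287e-03, -3.57289775e-05]), 'tcp_pos': array([0.20829884, 0.50871   , 0.30327468]), 'tcp_rot': array([[-9.25381277e-01,  3.79036782e-01, -7.80682524e-04],
       [ 3.79037483e-01,  9.25380580e-01, -1.16994346e-03],
       [ 2.78976841e-04, -1.37855172e-03, -9.99999011e-01]]), 'wrist_force': array([ 0.42114212, -0.15848409, -0.11025296]), 'moment': array([-0.04252135,  0.0420428 ,  0.022358  ]), 'grasp_force': 0.0, 'grip_width': 0.9948815254781805}
```

View pics/scene0.png

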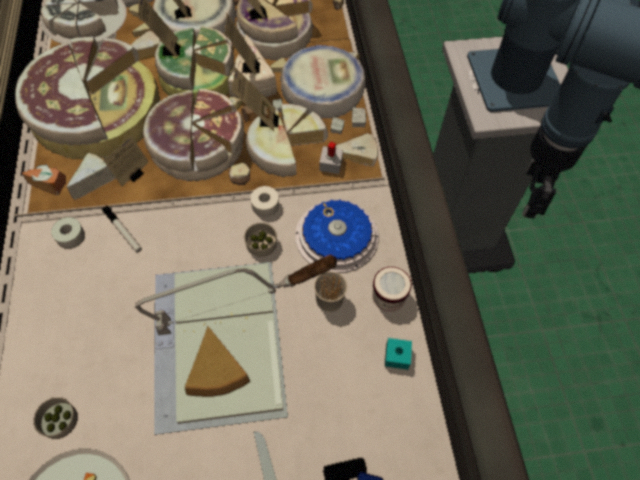

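View pics/side0.png

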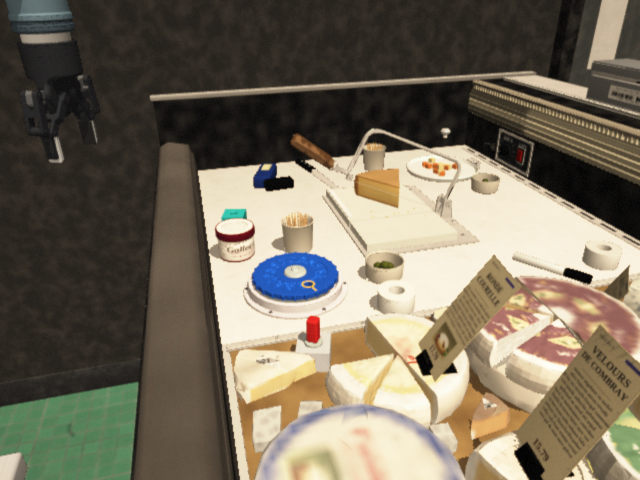

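The scene view shows the red pin in its grey stand at (332,150), the blue wheel at (338,229) with its yellow-ringed hole near (327,210), and a turquoise look-alike at (399,353). In the side view the pin is at (313,330), the wheel at (295,272) and the hole at (309,286). The only red-headed upright pin is the one in the grey stand.

```bash
python3 - <<'E'
from h import *
a=grab("scene");b=grab("side")
def tri(p,q):
    r1=ray(a,*p);r2=ray(b,*q);r1/=np.linalg.norm(r1);r2/=np.linalg.norm(r2)
    s=np.linalg.lstsq(np.c_[r1,-r2],b["c"]-a["c"],rcond=None)[0]
    P,Q=a["c"]+s[0]*r1,b["c"]+s[1]*r2; return ((P+Q)/2).round(4),np.linalg.norm(P-Q).round(4)
res={}
for n,d,roi in (("scene",a,(320,135,350,180)),("side",b,(295,305,330,350))):
    for nm,lo,hi in (("red",(0,150,80),(8,255,255)),("blue",(105,120,60),(125,255,255)),("yel",(15,110,100),(32,255,255))):
        bl,_=blobs(d,lo,hi,8); 
        box=(290,190,385,270) if n=="scene" else (240,245,350,310)
        if nm=="red": box=roi
        bl=[x for x in bl if box[0]<x[0][0]<box[2] and box[1]<x[0][1]<box[3]]
        print(n,nm,bl); res[n,nm]=bl and max(bl,key=lambda x:x[1][4])[0]
for nm in ("red","blue","yel"):
    if res["scene",nm] and res["side",nm]: print(nm,tri(res["scene",nm],res["side",nm]))
for n in("scene","side"):
    d=a if n=="scene" else b
    print(n,"hole z33",onz(d,*res[n,"yel"],.033) if res[n,"yel"] else None,"wheel",onz(d,*res[n,"blue"],.033),"pin",onz(d,*res[n,"red"],.056))
c1=cv2.resize(a["img"][130:275,290:430],None,fx=4,fy=4,interpolation=2)[:600]
c2=cv2.resize(b["img"][200:380,190:430],None,fx=2.2,fy=2.2,interpolation=2)
save("c1.png",c1);save("c2.png",c2)
E
```

```text
scene red [([331.3, 145.2], [328, 142, 8, 7, 46])]
scene blue [([337.5, 230.3], [304, 201, 68, 58, 2703])]
scene yel []
side red [([312.8, 328.9], [307, 316, 13, 27, 313])]
side blue [([294.3, 276.2], [253, 253, 85, 48, 2801]), ([307.9, 283.6], [305, 282, 7, 4, 20])]
side yel [([312.6, 285.1], [310, 281, 6, 9, 20])]
red (array([0.5103, 0.2093, 0.0617]), np.float64(0.002))
blue (array([0.5254, 0.4089, 0.025 ]), np.float64(0.0007))
scene hole z33 None wheel [0.52680331 0.41357257 0.033     ] pin [0.5104009  0.20441159 0.056     ]
side hole z33 [0.54547855 0.3600682  0.033     ] wheel [0.52258889 0.39583364 0.033     ] pin [0.5109909  0.21683119 0.056     ]
```

View pics/c1.png

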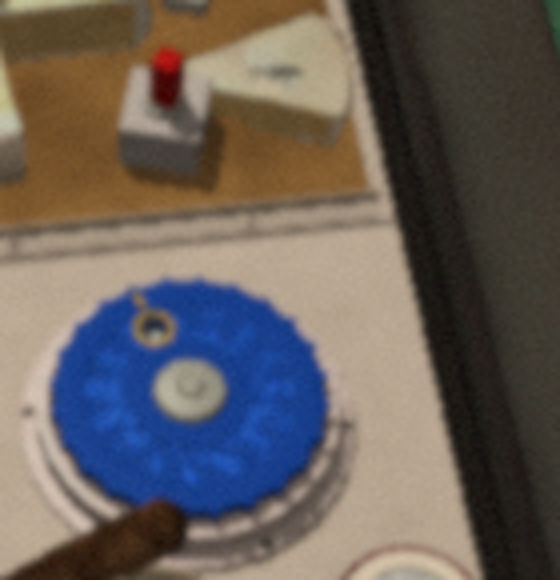

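Call:
arm_command --pt "0.03 -0.03 0 0 0" --pt "0.03 -0.03 0 0 0" --pt "0.03 -0.03 0 0 0" --pt "0.03 -0.03 0 0 0" --pt "0.03 -0.03 0 0 0" --pt "0.03 -0.03 0 0 0" --pt "0.03 -0.03 0 0 0" --pt "0.03 -0.03 -0.02 0 0" --pt "0.03 -0.03 -0.02 0 0" --pt "0.03 -0.03 -0.02 0 0" --pt "0 0 0 0 0" --pt "0 0 0 0 0"

```text
time_s: 1.45
tcp_pos: [0.5086, 0.2081, 0.243]
tcp_rot: [[-0.924, 0.381, -0.002], [0.381, 0.924, -0.0], [0.002, -0.001, -1.0]]
wrist_force: [-1.2, 0.2, 0.8]
grip_width: 1.0
grasp_force: 0.0
```

```bash
python3 - <<'E'
from h import *
s=monitor.state();print(s["tcp_pos"].round(4),s["tcp_rot"].round(3).tolist(),s["time_s"])
w=grab("wrist");save("w1.png",w["img"])
print(proj(w,[.511,.211,.074]))
bl,_=blobs(w,(0,150,80),(8,255,255),30);print(bl)
bl,_=blobs(w,(172,150,80),(180,255,255),30);print(bl)
E
```

```text
[0.5086 0.2081 0.243 ] [[-0.924, 0.381, -0.002], [0.381, 0.924, -0.0], [0.002, -0.001, -1.0]] 1.45
[320.9623011  243.76081544]
[([326.0, 235.7], [316, 221, 22, 30, 546])]
[]
```

View pics/w1.png

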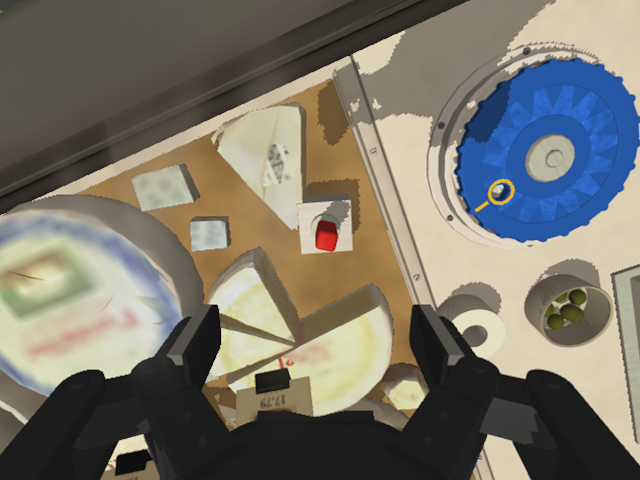

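The wrist view shows the red head at (326,236) on the grey stand, cheese wedges close by on its left and below, a price tag at (275,395), and the wheel with the yellow-ringed hole at (502,191) and hub at (550,158). The wedges mean I should go in half closed. I'll measure precisely.

```bash
python3 - <<'E'
from h import *
w=grab("wrist");im=w["img"]
c=cv2.resize(im[180:270,280:370],None,fx=6,fy=6,interpolation=2);save("w1c.png",c)
hsv=cv2.cvtColor(im,cv2.COLOR_RGB2HSV)
print(hsv[222:252:3,316:338:2,2])
a=[x for x in blobs(w,(0,150,80),(8,255,255),100)[0]]
y,l=blobs(w,(20,120,120),(35,255,255),30); print(y)
b,l=blobs(w,(105,120,50),(125,255,255),2000)
i=l[200,600]; m=(l==i).astype(np.uint8)
cs=max(cv2.findContours(m,0,2)[0],key=cv2.contourArea)
P=np.array([onz(w,*q[0],.034)[:2] for q in cs])
A=np.c_[2*P,np.ones(len(P))];s=np.linalg.lstsq(A,(P**2).sum(1),rcond=None)[0]
print("circle",s[:2],np.sqrt(s[2]+s[0]**2+s[1]**2))
print("hub",onz(w,550,158,.042),"hole",onz(w,502,191,.033))
print("tag",onz(w,275,380,.06),onz(w,275,420,.12))
for q in [(297,204),(352,195),(354,251),(302,254)]: print(onz(w,*q,.034).round(4))
E
```

```text
[[191  86  87  89  88  88  94  97 105 112 110]
 [138  88  89  90  90  90  89  89  89  93 116]
 [ 96  89  90  91  91  90  90  90  91  84 113]
 [ 90 112 130 122 109  98  89  88  89  84 180]
 [103 188 203 195 186 177 168 158 149 130 139]
 [140 201 216 214 213 212 210 207 203 183 136]
 [173 214 219 216 213 211 210 208 207 173 179]
 [194 221 221 218 215 212 210 207 200 152 203]
 [207 226 223 220 218 214 210 209 187 150 217]
 [206 193 203 205 212 212 211 210 172 191 215]]
[([499.1, 192.4], [487, 180, 26, 25, 186]), ([479.7, 206.7], [474, 202, 12, 10, 41])]
circle [0.52463543 0.40540046] 0.07208231326921882
hub [0.52349043 0.40490582 0.042     ] hole [0.53864355 0.36786472 0.033     ]
tag [0.62493434 0.11965281 0.06      ] [0.6132972  0.13249574 0.12      ]
[0.4827 0.2018 0.034 ]
[0.4932 0.2483 0.034 ]
[0.5417 0.2324 0.034 ]
[0.5266 0.1879 0.034 ]
```

View pics/w1c.png

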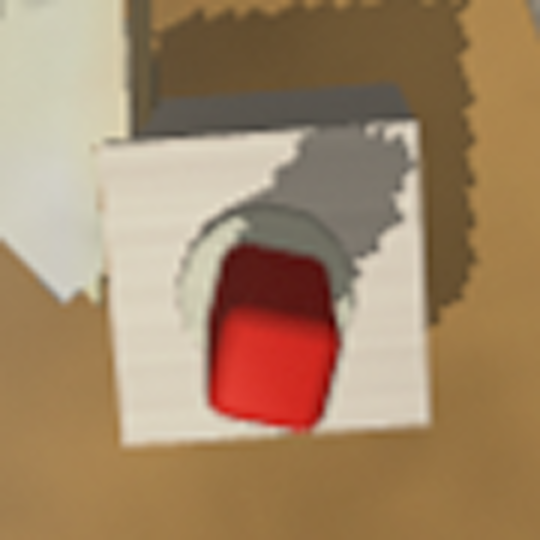

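The crop confirms the pin: its bright red top face spans about (210–338, 308–432) in crop pixels, slightly turned against the stand, whose top corners are (97,145), (415,122), (430,425), (120,445).

```bash
python3 - <<'E'
from h import *
w=grab("wrist")
def F(L,z):
    P=np.array([onz(w,x/6+280-.4,y/6+180-.4,z)[:2] for x,y in L]); print(P.round(4).tolist(),"c",P.mean(0).round(4))
    for i in range(4):
        e=P[(i+1)%4]-P[i]; print(np.linalg.norm(e).round(4),np.degrees(np.arctan2(e[1],e[0])).round(1)%90)
F([(97,145),(415,122),(430,425),(120,445)],.034)
F([(222,308),(340,320),(314,434),(207,412)],.074)
m=cv2.inRange(cv2.cvtColor(w["img"],cv2.COLOR_RGB2HSV),(0,150,140),(8,255,255))[210:260,300:350]
P=np.array([onz(w,x+300,y+210,.074)[:2] for y,x in np.argwhere(m)],np.float32); print(len(P),cv2.minAreaRect(P*1000))
R=w["Rc"];s=monitor.state()["tcp_rot"];print("tool y ang",np.degrees(np.arctan2(s[1,1],s[0,1])))
E
```

```text
[[0.4822, 0.2014], [0.4963, 0.2449], [0.5404, 0.2309], [0.5258, 0.1865]] c [0.5112 0.2159]
0.0457 72.0
0.0463 72.5
0.0468 71.8
0.0461 71.1
[[0.5004, 0.2132], [0.5075, 0.2264], [0.5206, 0.2178], [0.5126, 0.2061]] c [0.5103 0.2159]
0.015 61.8
0.0157 56.6
0.0141 55.5
0.0141 60.099999999999994
330 ((510.2915954589844, 215.22366333007812), (14.56435775756836, 14.236377716064453), 55.82331085205078)
tool y ang 67.7919040335476
```

Call:
arm_command --pt "0.002 0.0075 0 -0.8 0.55" --pt "0 0 -0.01 -0.8 0.55" --pt "0 0 -0.02 0 0.55" --pt "0 0 -0.02 0 0.55" --pt "0 0 0 0 0.55" --pt "0 0 0 0 0.55"

```text
time_s: 2.2
tcp_pos: [0.5101, 0.2174, 0.1947]
tcp_rot: [[-0.85, 0.527, 0.0], [0.527, 0.85, 0.0], [-0.0, 0.0, -1.0]]
wrist_force: [0.1, -0.4, -0.2]
grip_width: 0.454
grasp_force: 0.0
```

```bash
python3 - <<'E'
from h import *
s=monitor.state();print(s["tcp_pos"].round(4),np.degrees(np.arctan2(s["tcp_rot"][1,1],s["tcp_rot"][0,1])),s["grip_width"])
w=grab("wrist");save("w2.png",w["img"])
m=cv2.inRange(cv2.cvtColor(w["img"],cv2.COLOR_RGB2HSV),(0,150,140),(8,255,255))
n,l,st,c=cv2.connectedComponentsWithStats(m);i=1+st[1:,4].argmax();print(st[i],c[i])
P=np.array([onz(w,x,y,.074)[:2] for y,x in np.argwhere(l==i)],np.float32);print(cv2.minAreaRect(P*1000))
E
```

```text
[0.5101 0.2174 0.1947] 58.21469895592817 0.4536733931906113
[302 258  25  22 493] [314.07707911 268.36713996]
((510.5982360839844, 215.5411834716797), (15.055938720703125, 14.252523422241211), 58.286651611328125)
```

View pics/w2.png

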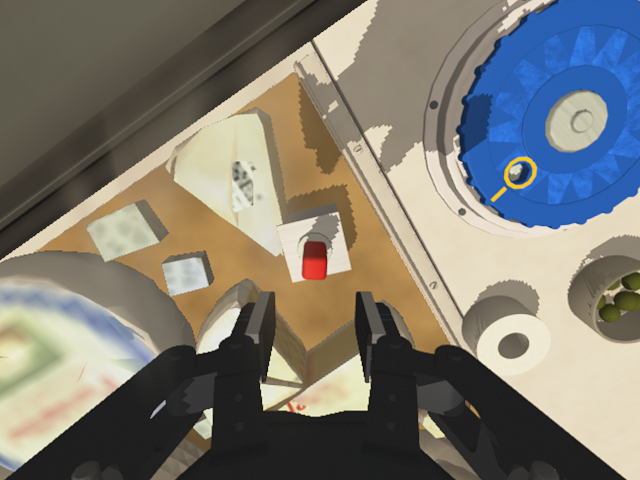

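The view shows the head at (314,268), centred between the half-closed fingers and square to them, with the cheese clear. Descending to grip.

Call:
arm_command --pt "0.0005 -0.0017 -0.02 0 0.55" --pt "0 0 -0.02 0 0.55" --pt "0 0 -0.02 0 0.55" --pt "0 0 -0.02 0 0.55" --pt "0 0 0 0 0.55" --pt "0 0 0 0 1" --pt "0 0 0 0 1" --pt "0 0 0 0 1" --pt "0 0 0 0 1"

```text
time_s: 3.15
tcp_pos: [0.5121, 0.2151, 0.1157]
tcp_rot: [[-0.849, 0.528, 0.003], [0.528, 0.849, 0.001], [-0.003, 0.002, -1.0]]
wrist_force: [-0.7, -0.4, 6.5]
grip_width: 0.176
grasp_force: 59.1
```

Call:
arm_command --pt "0 0 0.01 0 1" --pt "0 0 0.02 0 1" --pt "0 0 0.03 0 1" --pt "0 0 0.03 0 1" --pt "0 0.03 0 0 1" --pt "0 0.03 0 0 1" --pt "0 0.03 0 0 1" --pt "0 0 0 0 1" --pt "0 0 0 0 1"

```text
time_s: 4.05
tcp_pos: [0.5106, 0.305, 0.2042]
tcp_rot: [[-0.85, 0.527, -0.0], [0.527, 0.85, -0.001], [-0.0, -0.0, -1.0]]
wrist_force: [0.3, -1.2, 0.0]
grip_width: 0.177
grasp_force: 59.4
```

```bash
python3 - <<'E'
from h import *
s=monitor.state();print(s["tcp_pos"].round(4),s["joint_positions"].round(1),s["grip_width"],s["wrist_force"])
w=grab("wrist");save("w3.png",w["img"])
for y in blobs(w,(20,120,120),(35,255,255),30)[0]: print(y,onz(w,*y[0],.033))
b,l=blobs(w,(105,120,50),(125,255,255),2000)
print(b)
E
```

```text
[0.5106 0.305  0.2042] [ 20.1  24.   89.4  -0.   66.7 -38.1] 0.17679457556551684 [ 0.33912665 -1.21410712  0.04623583]
([402.5, 231.9], [389, 219, 28, 27, 231]) [0.53906985 0.36491463 0.033     ]
([384.5, 250.5], [379, 245, 12, 12, 52]) [0.5452366  0.34616549 0.033     ]
[([447.7, 176.4], [345, 78, 204, 203, 27895])]
```

View pics/w3.png

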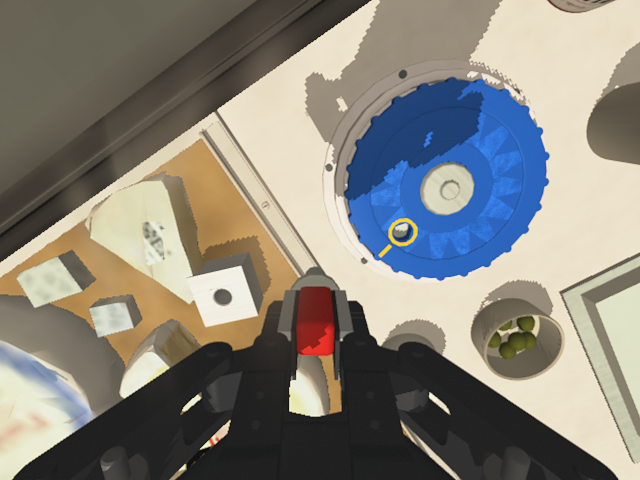

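The pin is out of the stand and upright in the grip at (315,320); the hole is at (402,232) and the hub at (450,189). I'll turn the gripper so the fingers close tangentially, clear of the hub, and measure again from the other side.

Call:
arm_command --pt "0.002 0 0 -1.3 1" --pt "0.002 0 0 -1.3 1" --pt "0.002 0 0 -1.3 1" --pt "0.002 0 0 -1.3 1" --pt "0.002 0 0 -1.3 1" --pt "0 0 0 -1.3 1" --pt "0 0 0 -1.3 1" --pt "0 0 0 -1.3 1" --pt "0 0 0 -1.3 1" --pt "0 0 0 -1.3 1" --pt "0 0 0 0 1" --pt "0 0 0 0 1"

```text
time_s: 5.3
tcp_pos: [0.5211, 0.3038, 0.204]
tcp_rot: [[0.338, 0.941, -0.0], [0.941, -0.338, -0.0], [-0.0, -0.0, -1.0]]
wrist_force: [0.3, -0.0, 0.7]
grip_width: 0.176
grasp_force: 59.4
```

```bash
cat > m.py <<'E'
from h import *
s=monitor.state();print(s["tcp_pos"].round(4),s["joint_positions"].round(1),s["grip_width"],s["time_s"])
w=grab("wrist")
for y in blobs(w,(20,120,120),(35,255,255),30)[0]: print(y,onz(w,*y[0],.033))
b,l=blobs(w,(105,120,50),(125,255,255),2000)
print(b)
hsv=cv2.cvtColor(w["img"],cv2.COLOR_RGB2HSV)
# pin collar/tip and head
for y in blobs(w,(0,150,80),(8,255,255),100)[0]: print("red",y)
if len(b):
    i=l.max() if 0 else np.bincount(l[l>0]).argmax(); cs=max(cv2.findContours((l==i).astype(np.uint8),0,2)[0],key=cv2.contourArea)
    h=cv2.convexHull(cs)[:,0]; h=h[(h[:,0]>2)&(h[:,0]<637)&(h[:,1]>2)&(h[:,1]<477)]
    P=np.array([onz(w,*q,.034)[:2] for q in h])
    for k in range(6):
        A=np.c_[2*P,np.ones(len(P))];q=np.linalg.lstsq(A,(P**2).sum(1),rcond=None)[0];r=np.sqrt(q[2]+q[0]**2+q[1]**2)
        e=abs(np.hypot(*(P-q[:2]).T)-r);P=P[e<=max(.0015,np.quantile(e,.9))]
    print("circle",q[:2],r,len(P))
E
python3 m.py; python3 -c "
from h import *
w=grab('wrist');save('w4.png',w['img'])"
```

```text
[0.5211 0.3038 0.204 ] [19.7 24.8 88.1 -0.  67.1 39.4] 0.17567401898772114 5.3
([308.9, 155.5], [294, 140, 30, 32, 279]) [0.53920628 0.36483455 0.033     ]
([324.7, 178.2], [319, 171, 12, 15, 59]) [0.54451944 0.34602822 0.033     ]
[([272.5, 85.2], [159, 0, 220, 208, 28597])]
red ([314.8, 321.8], [296, 287, 39, 68, 2354])
circle [0.52619045 0.40691124] 0.07313130022661214 20
```

View pics/w4.png

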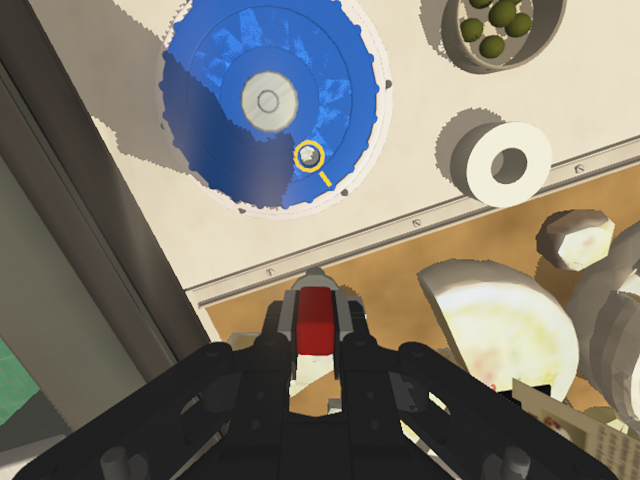

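The hole is at (309,156), giving (0.539, 0.365), the same as before the turn; the pin is at (315,320) in the grip. Moving the pin above the hole.

Call:
arm_command --pt "0.006 0.02 0 0 1" --pt "0.006 0.02 0 0 1" --pt "0.0056 0.0196 0 0 1" --pt "0 0 -0.02 0 1" --pt "0 0 -0.02 0 1" --pt "0 0 -0.008 0 1" --pt "0 0 0 0 1" --pt "0 0 0 0 1"

```text
time_s: 6.2
tcp_pos: [0.5389, 0.3643, 0.1565]
tcp_rot: [[0.34, 0.941, 0.001], [0.941, -0.34, 0.0], [0.0, 0.0, -1.0]]
wrist_force: [-0.1, 0.3, 0.0]
grip_width: 0.175
grasp_force: 59.4
```

```bash
python3 m.py; python3 -c "
from h import *
s=monitor.state();print(s['tcp_pos'],s['wrist_force'])
w=grab('wrist');save('w5.png',np.hstack([cv2.resize(w['img'][200:400,220:420],(560,560),interpolation=2)]))
b=grab('side');save('s5.png',cv2.resize(b['img'][200:320,230:360],(650,600),interpolation=2))"
```

```text
[0.5389 0.3643 0.1565] [24.3 31.9 83.6 -0.  64.5 44.1] 0.17484352336939654 6.2
([313.6, 260.0], [297, 248, 34, 28, 250]) [0.54004054 0.36728362 0.033     ]
[([275.0, 191.3], [150, 74, 243, 243, 35643])]
red ([316.6, 324.9], [296, 287, 39, 68, 2043])
circle [0.52632904 0.40702474] 0.07309662037654197 27
[0.53920346 0.36440675 0.1570008 ] [ 0.33205317  0.37398687 -0.84191452]
```

View pics/w5.png

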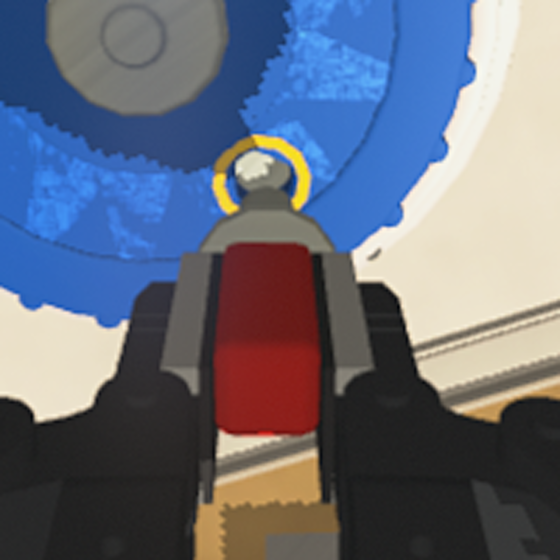

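```bash
python3 - <<'E'
from h import *
w=grab("wrist");s=monitor.state();T=s["tcp_pos"];R=s["tcp_rot"]
print("expected tip px",proj(w,T+R@[.0015,0,.1077]),"edge",proj(w,T+R@[.0045,0,.1077]),"shank far edge z+3",proj(w,T+R@[.0075,0,.1047]))
H=[.5392,.3648]
for z in(.049,.033):print(z,proj(w,H+[z]))
m=cv2.inRange(cv2.cvtColor(w["img"],cv2.COLOR_RGB2HSV),(20,120,100),(35,255,255));p=np.argwhere(m)[:,::-1]
P=np.array([onz(w,*q,.033)[:2] for q in p]);A=np.c_[2*P,np.ones(len(P))];q=np.linalg.lstsq(A,(P**2).sum(1),rcond=None)[0];print("ring",q[:2],np.sqrt(q[2]+q@[*q[:2],0]))
print(onz(w,314.3,263.6,.049),onz(w,314,256,.049))
save("w6.png",cv2.resize(w["img"][240:290,285:345],(720,600),interpolation=cv2.INTER_NEAREST))
E
```

```text
expected tip px [313.32892225 272.61842454] edge [313.32828282 267.89149826] shank far edge z+3 [313.30482919 265.11574811]
0.049 [313.06011208 274.41278759]
0.033 [313.15336568 264.02570173]
ring [0.61021923 0.39336831] 0.07516193066137135
[0.54221144 0.37100305 0.049     ] [0.54365247 0.37551039 0.049     ]
```

View pics/w6.png

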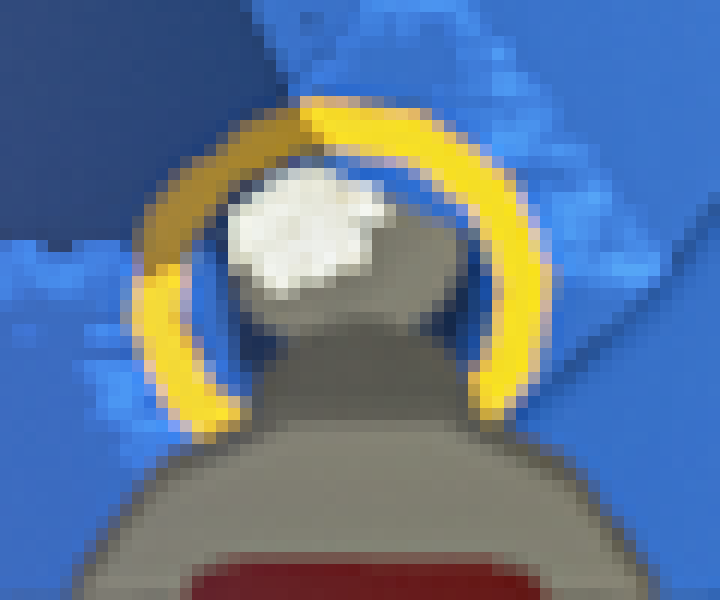

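The enlarged view shows the pin's shank end (crop ~360,322) about 1 mm right of and above the ring's centre (crop ~342,295 on the web). Correcting by about 1 mm and lowering.

Call:
arm_command --pt "-0.0012 -0.0009 0 0 1" --pt "0 0 -0.005 0 1" --pt "0 0 -0.005 0 1" --pt "0 0 -0.005 0 1" --pt "0 0 -0.004 0 1" --pt "0 0 0 0 1"

```text
time_s: 7.0
tcp_pos: [0.5374, 0.3633, 0.1359]
tcp_rot: [[0.34, 0.94, -0.001], [0.94, -0.34, -0.001], [-0.001, -0.0, -1.0]]
wrist_force: [1.5, -0.6, -1.3]
grip_width: 0.178
grasp_force: 59.3
```

Call:
arm_command --pt "0 0 -0.003 0 1" --pt "0 0 -0.002 0 1" --pt "0 0 0 0 1"

```text
time_s: 7.3
tcp_pos: [0.5375, 0.3634, 0.1317]
tcp_rot: [[0.34, 0.94, 0.0], [0.94, -0.34, -0.0], [0.0, 0.0, -1.0]]
wrist_force: [1.5, -0.1, -1.5]
grip_width: 0.179
grasp_force: 59.3
```

Call:
arm_command --pt "0 0 -0.001 0 1" --pt "0 0 -0.001 0 1" --pt "0 0 0 0 1"

```text
time_s: 7.6
tcp_pos: [0.5375, 0.3635, 0.1299]
tcp_rot: [[0.34, 0.94, 0.0], [0.94, -0.34, 0.0], [0.0, 0.0, -1.0]]
wrist_force: [0.8, 0.1, -0.4]
grip_width: 0.176
grasp_force: 59.4
```

Call:
arm_command --pt "-0.0018 -0.0005 0 0 1" --pt "-0.0019 -0.0005 0 0 1" --pt "-0.0019 -0.0003 0 0 1" --pt "-0.0019 -0.0003 0 0 1" --pt "-0.0019 -0.0002 0 0 1" --pt "-0.0019 -0.0001 0 0 1" --pt "-0.0019 0 0 0 1" --pt "-0.0019 0 0 0 1" --pt "-0.0019 0.0002 0 0 1" --pt "-0.0019 0.0002 0 0 1" --pt "0 0 0 0 1"

```text
time_s: 8.7
tcp_pos: [0.5183, 0.362, 0.13]
tcp_rot: [[0.34, 0.94, -0.0], [0.94, -0.34, -0.0], [-0.0, -0.0, -1.0]]
wrist_force: [3.1, -0.4, 0.4]
grip_width: 0.181
grasp_force: 59.4
```

```bash
cat > st.py <<'E'
from h import *
s=monitor.state();T=s["tcp_pos"];R=s["tcp_rot"];p=T+R@[.0015,0,.1077]
d=p[:2]-[.5262,.4068];print(T.round(4),"tip",p.round(4),"r",np.hypot(*d).round(4),"th",(-73-np.degrees(np.arctan2(d[1],d[0]))).round(1),s["wrist_force"].round(2),s["moment"].round(2),s["time_s"])
E
python3 st.py; python3 - <<'E'
from h import *
w=grab("wrist"); 
for y in blobs(w,(20,120,80),(35,255,255),15)[0]: print(y)
save("w7.png",w["img"][150:400,170:470])
E
```

```text
[0.5183 0.362  0.13  ] tip [0.5188 0.3634 0.0223] r 0.044 th 26.7 [ 3.14 -0.4   0.41] [-0.06 -0.66 -0.02] 8.7
([627.4, 59.3], [617, 47, 22, 26, 395])
([586.2, 62.3], [576, 51, 22, 24, 390])
([623.7, 93.7], [607, 77, 33, 34, 730])
([567.2, 105.9], [558, 95, 20, 24, 338])
([593.8, 126.7], [584, 117, 21, 21, 325])
([316.9, 269.2], [297, 262, 39, 19, 206])
```

Call:
arm_command --pt "0 0 -0.0006 0 1" --pt "0 0 -0.0004 0 1" --pt "0 0 0 0 1"

```text
time_s: 9.05
tcp_pos: [0.5185, 0.362, 0.1297]
tcp_rot: [[0.34, 0.94, 0.0], [0.94, -0.34, 0.0], [0.0, 0.0, -1.0]]
wrist_force: [2.0, -0.9, 6.1]
grip_width: 0.176
grasp_force: 60.4
```

Call:
arm_command --pt "-0.0012 0.0002 0 0 1" --pt "-0.0012 0.0002 0 0 1" --pt "-0.0008 0.0002 0 0 1" --pt "0 0 0 0 1"

```text
time_s: 9.45
tcp_pos: [0.5163, 0.3624, 0.1297]
tcp_rot: [[0.34, 0.94, 0.003], [0.94, -0.34, 0.0], [0.001, 0.002, -1.0]]
wrist_force: [4.9, -1.9, 4.3]
grip_width: 0.172
grasp_force: 59.9
```

Call:
arm_command --pt "-0.0008 0.0002 0 0 1" --pt "-0.0007 0.0002 0 0 1" --pt "0 0 0 0 1"

```text
time_s: 9.75
tcp_pos: [0.5149, 0.3629, 0.1297]
tcp_rot: [[0.34, 0.94, 0.003], [0.94, -0.34, 0.0], [0.001, 0.002, -1.0]]
wrist_force: [5.2, -2.3, 4.4]
grip_width: 0.176
grasp_force: 59.9
```

Call:
arm_command --pt "-0.0008 0.0002 0 0 1" --pt "-0.0007 0.0002 0 0 1" --pt "0 0 0 0 1"

```text
time_s: 10.05
tcp_pos: [0.5134, 0.3633, 0.1297]
tcp_rot: [[0.34, 0.94, 0.003], [0.94, -0.34, 0.0], [0.001, 0.003, -1.0]]
wrist_force: [4.5, -0.7, 3.0]
grip_width: 0.178
grasp_force: 59.9
```

```bash
python3 st.py
```

```text
[0.5134 0.3633 0.1297] tip [0.5143 0.3648 0.022 ] r 0.0437 th 32.9 [ 4.53 -0.75  3.05] [-0.27 -1.09 -0.06] 10.05
```

Call:
arm_command --pt "-0.0007 0.0002 -0.0003 0 1" --pt "-0.0007 0.0002 0 0 1" --pt "0 0 0 0 1"

```text
time_s: 10.35
tcp_pos: [0.5123, 0.3637, 0.1296]
tcp_rot: [[0.34, 0.94, 0.003], [0.94, -0.34, 0.0], [0.002, 0.003, -1.0]]
wrist_force: [5.8, -1.9, 3.5]
grip_width: 0.175
grasp_force: 60.0
```

Call:
arm_command --pt "-0.0007 0.0002 0 0 1" --pt "-0.0007 0.0003 0 0 1" --pt "0 0 0 0 1"

```text
time_s: 10.65
tcp_pos: [0.5104, 0.3641, 0.1292]
tcp_rot: [[0.34, 0.94, 0.002], [0.94, -0.34, 0.0], [0.001, 0.002, -1.0]]
wrist_force: [4.9, -1.6, 2.7]
grip_width: 0.178
grasp_force: 59.9
```

Call:
arm_command --pt "-0.0007 0.0003 0 0 1" --pt "-0.0007 0.0003 0 0 1" --pt "0 0 0 0 1"

```text
time_s: 10.95
tcp_pos: [0.5081, 0.3648, 0.1286]
tcp_rot: [[0.34, 0.94, 0.0], [0.94, -0.34, -0.0], [-0.0, 0.0, -1.0]]
wrist_force: [2.4, -1.5, 2.3]
grip_width: 0.176
grasp_force: 59.8
```

```bash
python3 st.py
```

```text
[0.5081 0.3648 0.1286] tip [0.5087 0.3661 0.0209] r 0.0443 th 40.3 [ 2.37 -1.54  2.25] [-0.4  -0.85  0.03] 10.95
```

The tip has sunk about 1 mm below the plate's level: the slot's edge. Pressing down gently.

Call:
arm_command --pt "0 0 -0.001 0 1" --pt "0 0 0 0 1"

```text
time_s: 11.15
tcp_pos: [0.508, 0.3648, 0.1275]
tcp_rot: [[0.34, 0.94, -0.0], [0.94, -0.34, -0.0], [-0.0, -0.0, -1.0]]
wrist_force: [3.8, -1.5, 1.8]
grip_width: 0.177
grasp_force: 59.8
```

Call:
arm_command --pt "-0.0006 0.0003 0 0 1" --pt "0 0 0 0 1"

```text
time_s: 11.35
tcp_pos: [0.5073, 0.3651, 0.1275]
tcp_rot: [[0.34, 0.94, -0.0], [0.94, -0.34, -0.0], [-0.0, -0.0, -1.0]]
wrist_force: [3.5, -1.8, 2.2]
grip_width: 0.18
grasp_force: 59.8
```

```bash
python3 st.py
```

```text
[0.5073 0.3651 0.1275] tip [0.5078 0.3665 0.0198] r 0.0443 th 41.5 [ 3.52 -1.76  2.17] [-0.43 -0.87 -0.02] 11.35
```

It's in the slot and sinking freely. Lowering further.

Call:
arm_command --pt "0 0 -0.0015 0 1" --pt "0 0 -0.0015 0 1" --pt "0 0 0 0 1"

```text
time_s: 11.65
tcp_pos: [0.5074, 0.3651, 0.1243]
tcp_rot: [[0.34, 0.94, -0.0], [0.94, -0.34, -0.0], [-0.0, -0.0, -1.0]]
wrist_force: [4.5, -1.5, 0.9]
grip_width: 0.177
grasp_force: 59.7
```

Call:
arm_command --pt "0 0 -0.0015 0 1" --pt "0 0 -0.0015 0 1" --pt "0 0 0 0 1"

```text
time_s: 11.95
tcp_pos: [0.5074, 0.3651, 0.1213]
tcp_rot: [[0.34, 0.94, -0.0], [0.94, -0.34, -0.0], [-0.0, -0.0, -1.0]]
wrist_force: [4.7, -2.2, 0.9]
grip_width: 0.178
grasp_force: 59.7
```

Call:
arm_command --pt "0 0 -0.002 0 1" --pt "0 0 -0.002 0 1" --pt "0 0 -0.0015 0 1" --pt "0 0 0 0 1"

```text
time_s: 12.35
tcp_pos: [0.5074, 0.3651, 0.1157]
tcp_rot: [[0.34, 0.94, -0.0], [0.94, -0.34, -0.0], [-0.0, -0.0, -1.0]]
wrist_force: [4.0, -2.8, -0.5]
grip_width: 0.177
grasp_force: 59.7
```

Call:
arm_command --pt "0 0 -0.001 0 1" --pt "0 0 -0.001 0 1" --pt "0 0 0 0 1"

```text
time_s: 12.65
tcp_pos: [0.5077, 0.365, 0.1155]
tcp_rot: [[0.34, 0.941, 0.001], [0.941, -0.34, -0.0], [0.0, 0.001, -1.0]]
wrist_force: [0.2, -4.9, 10.5]
grip_width: 0.176
grasp_force: 61.2
```

```bash
python3 st.py
```

```text
[0.5077 0.365  0.1155] tip [0.5083 0.3664 0.0078] r 0.0441 th 40.9 [ 0.21 -4.91 10.51] [-0.9  -0.34  0.09] 12.65
```

Call:
arm_command --pt "0.0003 -0.0006 0 0 1" --pt "0 0 -0.001 0 1" --pt "0 0 0 0 1"

```text
time_s: 12.95
tcp_pos: [0.5083, 0.3648, 0.1154]
tcp_rot: [[0.34, 0.941, 0.002], [0.941, -0.34, 0.001], [0.001, 0.002, -1.0]]
wrist_force: [-0.3, -3.8, 14.6]
grip_width: 0.176
grasp_force: 61.8
```

```bash
python3 st.py
```

```text
[0.5083 0.3648 0.1154] tip [0.509  0.3662 0.0077] r 0.0441 th 40.0 [-0.3  -3.83 14.65] [-0.87 -0.13  0.13] 12.95
```

Firm stop with the collar down. Releasing and backing off straight up.

Call:
arm_command --pt "0 0 0.001 0 1" --pt "0 0 0 0 0.6" --pt "0 0 0 0 0.5" --pt "0 0 0 0 0.5" --pt "0 0 0 0 0.5"

```text
time_s: 13.45
tcp_pos: [0.507, 0.3646, 0.1134]
tcp_rot: [[0.34, 0.941, -0.002], [0.941, -0.34, -0.0], [-0.001, -0.002, -1.0]]
wrist_force: [0.1, 0.4, -0.2]
grip_width: 0.5
grasp_force: 0.0
```

Call:
arm_command --pt "0 0 0.01 0 0.5" --pt "0 0 0.02 0 0.5" --pt "0 0 0.03 0 0.5" --pt "0 0 0.03 0 0.5" --pt "0 -0.03 0.02 0 0.5" --pt "0 -0.03 0 0 0.5" --pt "0 0 0 0 0.5" --pt "0 0 0 0 0.5"

```text
time_s: 14.25
tcp_pos: [0.5078, 0.3043, 0.2248]
tcp_rot: [[0.341, 0.94, 0.0], [0.94, -0.341, 0.001], [0.001, 0.0, -1.0]]
wrist_force: [0.1, 0.8, -0.6]
grip_width: 0.5
grasp_force: 0.0
```

```bash
python3 - <<'E'
from h import *
s=monitor.state();print(s["tcp_pos"].round(4),s["wrist_force"].round(1),s["grip_width"])
w=grab("wrist");b=grab("side")
for z,n in((.073,"top"),(.033,"base")): print(n,proj(w,[.509,.3662,z]),proj(b,[.509,.3662,z]))
print(blobs(w,(0,150,60),(8,255,255),60)[0]); print([x for x in blobs(b,(0,150,80),(8,255,255),30)[0]])
A=cv2.resize(w["img"][60:360,150:500],(400,343)); B=cv2.resize(b["img"][210:310,235:352],(400,343),interpolation=2)
save("f.png",np.hstack([A,B]))
E
```

```text
[0.5078 0.3043 0.2248] [ 0.1  0.8 -0.6] 0.49952907997845364
top [283.28227683 165.62076551] [288.79679729 265.16918606]
base [287.9732978  160.44834235] [289.91612535 286.49761044]
[]
[([290.0, 274.9], [285, 265, 11, 21, 187])]
```

View pics/f.png

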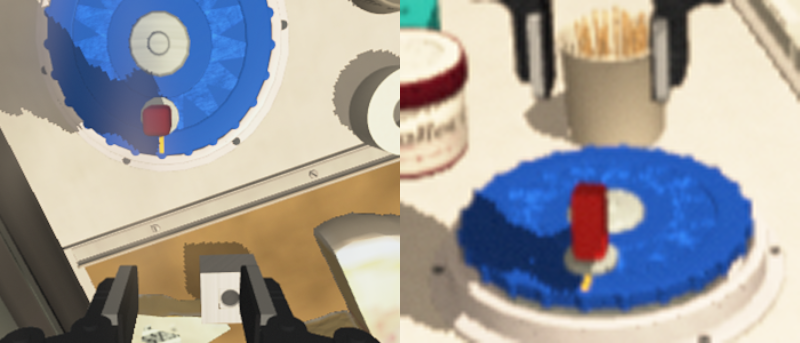

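The pictures show the pin upright in the hole at the turned position (crop ~(157,120) left, ~(590,225) right), collar on the wheel, stand empty, neighbours undisturbed. A gentle check press with shut fingertips on the head will confirm that it's fully home (head top should be at 73 mm).

Call:
arm_command --pt "0.001 0.03 0 0 1" --pt "0 0.031 0 0 1" --pt "0 0 0 0 1" --pt "0 0 -0.02 0 1" --pt "0 0 -0.03 0 1" --pt "0 0 -0.02 0 1" --pt "0 0 -0.003 0 1" --pt "0 0 0 0 1"

```text
time_s: 15.15
tcp_pos: [0.5084, 0.3657, 0.1504]
tcp_rot: [[0.339, 0.941, -0.002], [0.941, -0.339, -0.001], [-0.001, -0.001, -1.0]]
wrist_force: [-0.4, -0.1, 0.5]
grip_width: -0.002
grasp_force: 0.0
```

Call:
arm_command --pt "0 0 -0.002 0 1" --pt "0 0 -0.002 0 1" --pt "0 0 -0.001 0 1" --pt "0 0 0 0 1"

```text
time_s: 15.55
tcp_pos: [0.5091, 0.3657, 0.1468]
tcp_rot: [[0.34, 0.94, 0.001], [0.94, -0.34, 0.001], [0.001, 0.001, -1.0]]
wrist_force: [0.2, -0.4, 0.7]
grip_width: 0.0
grasp_force: 0.3
```

Call:
arm_command --pt "0 0 -0.001 0 1" --pt "0 0 -0.001 0 1" --pt "0 0 0 0 1"

```text
time_s: 15.85
tcp_pos: [0.5098, 0.3658, 0.1466]
tcp_rot: [[0.34, 0.94, 0.003], [0.94, -0.34, 0.001], [0.002, 0.003, -1.0]]
wrist_force: [-2.0, -1.2, 10.9]
grip_width: -0.001
grasp_force: 5.6
```

Call:
arm_command --pt "0 0 -0.001 0 1" --pt "0 0 -0.0005 0 1" --pt "0 0 0 0 1"

```text
time_s: 16.15
tcp_pos: [0.5102, 0.3659, 0.1464]
tcp_rot: [[0.34, 0.94, 0.005], [0.94, -0.34, 0.002], [0.003, 0.004, -1.0]]
wrist_force: [-2.2, -2.5, 17.1]
grip_width: -0.001
grasp_force: 8.9
```

Call:
arm_command --pt "0 0 0.005 0 1" --pt "0 0 0.02 0 1" --pt "0 0 0.03 0 1" --pt "0 0 0.03 0 1" --pt "0 -0.04 0 0 1" --pt "0 -0.04 0 0 1" --pt "0 0 0 0 1" --pt "0 0 0 0 1"

```text
time_s: 16.95
tcp_pos: [0.5089, 0.2849, 0.2278]
tcp_rot: [[0.342, 0.94, 0.0], [0.94, -0.342, 0.0], [0.0, -0.0, -1.0]]
wrist_force: [0.3, 0.9, -0.2]
grip_width: -0.003
grasp_force: 0.0
```

```bash
python3 - <<'E'
from h import *
b=grab("side");w=grab("wrist")
print(monitor.state()["tcp_pos"],[x for x in blobs(b,(0,150,80),(8,255,255),30)[0]])
for y in blobs(w,(0,120,60),(10,255,255),60)[0]+blobs(w,(20,120,80),(35,255,255),20)[0]: print(y,onz(w,*y[0],.073))
# straightness of head in side view: expected vs seen axis
bl,l=blobs(b,(0,150,80),(8,255,255),30)
i=[l[int(x[0][1]),int(x[0][0])] for x in bl if 255<x[0][1]<295 and 270<x[0][0]<310][0]
for r in range(266,286,4): print(r,np.flatnonzero(l[r]==i)[[0,-1]])
E
```

```text
[0.50886527 0.28609828 0.22763247] [([290.4, 274.8], [286, 264, 10, 22, 186])]
([470.4, 5.0], [463, 0, 16, 13, 154]) [0.64503711 0.39534627 0.073     ]
([515.0, 2.8], [509, 0, 14, 8, 83]) [0.6694947  0.38766787 0.073     ]
([490.9, 19.8], [484, 12, 15, 17, 193]) [0.65486113 0.38394819 0.073     ]
([282.0, 163.8], [281, 157, 3, 14, 40]) [0.50925708 0.3487683  0.073     ]
([484.8, 373.2], [482, 368, 8, 13, 24]) [0.60447084 0.13435064 0.073     ]
([545.5, 391.6], [543, 387, 9, 8, 23]) [0.64918157 0.09810742 0.073     ]
266 [287 295]
270 [286 294]
274 [286 294]
278 [287 294]
282 [286 295]
```

The pin is upright, seated against a hard stop, and stable with the gripper clear. Handing in.

```bash
python3 -c "
from workcell import job_done; print(job_done())"
```

```text
the job is handed in; nothing more can be done
None
```

I handed the job in at about 17 s: the pin dropped into the slot at about 0.7 rad of wheel turn and was pressed down to a hard stop. It was standing upright and holding the wheel with the gripper clear, and nothing else looked moved.

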